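# Turn the clay stamps over and sort them by the colour underneath

### The job

Two wooden clay stamps look alike but have been used with different colours: one has a blue patch on its underside, the other a yellow one. First tip each stamp over so that both lie on their sides on the bare table and their undersides can be read; only when both lie so, put the blue-marked stamp in the blue tray and the yellow-marked stamp in the yellow tray and leave them lying there.

Things in the scene. Friction and masses are not known exactly. Their poses are not given: they have to be found in the camera images.
- stamp_blue: Loose upright wooden stamp, 34 x 34 mm block (sides along x, y) 32 mm high, 22 mm wide knob above it to 58 mm; about 60 g. Hidden round blue patch, 29 mm, on its underside. Origin: centre of the underside; z up through the knob. Pushed high on the knob it tips over its edge past about 40 degrees and lies on a block side, z level, origin 17 mm up. Left or right varies.
- stamp_yellow: Loose upright wooden stamp, 34 x 34 mm block (sides along x, y) 32 mm high, 22 mm wide knob above it to 58 mm; about 60 g. Hidden round yellow patch, 29 mm, on its underside. Origin: centre of the underside; z up through the knob. Pushed high on the knob it tips over its edge past about 40 degrees and lies on a block side, z level, origin 17 mm up. Left or right varies.
- tray_blue: shallow open square tray of blue plastic, 130 x 130 mm outside and 22 mm high, walls and floor 4 mm thick, fixed to the table. Origin: centre of its underside, at table height; x and y along its sides, z up. Which of the two trays is left or right varies.
- tray_yellow: shallow open square tray of yellow plastic, 130 x 130 mm outside and 22 mm high, walls and floor 4 mm thick, fixed to the table. Origin: centre of its underside, at table height; x and y along its sides, z up. Which of the two trays is left or right varies.
There are look-alikes about, which are no part of the job. Leave any turquoise look-alike of the stamp_yellow alone. What is shaped like the stamp_blue but purple is not meant.

How it is judged:
On the way:
1. both stamps lie on their sides on the bare table, outside the trays (angle between stamp_blue's own z axis and vertical between 1.3 and 1.9 rad and angle between stamp_yellow's own z axis and vertical between 1.3 and 1.9 rad and height (world z) of stamp_blue between 0 and 0.03 m and height (world z) of stamp_yellow between 0 and 0.03 m and contact force between each of stamp_blue, stamp_yellow and tray_blue below 0.05 N and contact force between each of stamp_blue, stamp_yellow and tray_yellow below 0.05 N), for 0.2 s.
At the end, for the whole second after the job is handed in: Each stamp lies flat on its side (within about 10 degrees) on the floor of the tray of its own colour, with its underside's centre inside the walls, clear of the rim, and is at rest (x of stamp_blue in the frame of tray_blue between -0.06 and 0.06 m and y of stamp_blue in the frame of tray_blue between -0.06 and 0.06 m and height (world z) of stamp_blue between 0.01 and 0.028 m and angle between stamp_blue's own z axis and vertical between 1.4 and 1.74 rad and contact force between stamp_blue and tray_blue above 0.05 N and linear speed of each of stamp_blue, stamp_yellow below 0.02 m/s and x of stamp_yellow in the frame of tray_yellow between -0.06 and 0.06 m and y of stamp_yellow in the frame of tray_yellow between -0.06 and 0.06 m and height (world z) of stamp_yellow between 0.01 and 0.028 m and angle between stamp_yellow's own z axis and vertical between 1.4 and 1.74 rad and contact force between stamp_yellow and tray_yellow above 0.05 N); the robot touches nothing.
It also fails if it takes over 64 s, if anything falls off the work surface, if the arm or the gripper's body presses on something with over 40 N, if the wrist force passes 120 N, or if a joint passes its speed limit or range.

### The arm

A 6-joint arm with a two-finger parallel gripper is mounted at the origin on the work surface; the furniture and walls round the work are solid. World frame = base frame: x ahead of the robot, y to its left, z up, the work surface at z = 0. Lengths are in m, angles in rad, forces in N, time in s.
With the tool pointing down it reaches from about 0.4 to 0.825 m from the base axis. Payload 7 kg.
Tool frame: the origin (TCP) lies on the mounting face of the last link; the fingertips stand arm.tcp_to_tips ahead of it and the grasp point (between the pads) lies 159 mm ahead of it (arm.tcp_to_tips is the distance from the TCP to the fingertips, in m); z points along the fingers, y is the direction in which the jaws open and shut (so a half turn about z gives the same grasp; the last joint's range is limited). The gripper opens to 88 mm and grips with 3 to 60 N. Pads are 19 mm wide; open, the fingers measure 130 mm over their backs; the gripper's body (78 mm by 193 mm) begins 47 mm behind the grasp point.
Start: joints at [-1.028, 0.359, 0.012, 0, -1.224, -0.288], TCP at [0.17, -0.653, 0.405] pointing down, gripper open.
Joint ranges: [-3.07, 3.07], [-1.43, 2.12], [-1.02, 1.25], [-3.03, 1.67], [-3.05, -0], [-3.03, 3.03]. Speed limits (rad/s): [2.39, 2.39, 3.01, 3.14, 3.14, 3.14].

### API

Orientations are given as [roll, pitch, yaw] about the fixed x, y, z axes, in that order (R = Rz(yaw) Ry(pitch) Rx(roll)).
In Python, from station import arm, cams, job_done, finder gives the robot as it stands.
- The arm moves only by the tool play_rows, never from a script. Its argument "targets" is a list that holds one entry, the list of rows, each a list of 4 numbers: the shift along the tool's x, y, z in m, then the turn about the tool's z in degrees. A call has 1 to 5 rows; each row is the pose to reach, as a shift and turn from the pose commanded when the call began, along the tool's axes at that moment; what a row does not reach only later rows make up. A row lasts 1/8 s, in which the tool goes at most 62.5 mm and 10.7 degrees, less where a joint would pass 70% of its speed; a pose out of reach is approached as far as the arm can. A call with a gripper value outside its range is refused whole. "grip" is the closure in counts, from 0 (fully open) to 255 (shut), set as the call begins (left out, the last holds). The fingers move at their own pace and stop on an object; "newtons" is the grip in N (left out, the last holds). Time passes only in rows, so rows that repeat a pose let the fingers close. It gives the time, the measured TCP pose, the force and the opening at its end, in the units of the state.
- arm.get_state(): the state, without advancing time (a new reading comes with each control period).
- cams.grab_frame(name): name is "scene" or "top" or "wrist"; returns (picture, depth): 384x512x3 uint8, red, green, blue; 384x512 float32, m along the optical axis (not along the pixel's ray), 0 where there is no reading.
- cams.camera_params(name): a dict with "intrinsics" (3x3 intrinsics, pixels), "D" ([k1, k2, p1, p2, k3] as OpenCV has them; the pictures are not rectified), "position" and "attitude" of the camera in the world. Camera axes: x right, y down, z forward; pixel columns grow to the right and rows downward; lengths in m; the calibration is good to about 2 mm. A picture is of the moment at which its call begins: read the wrist's pose just before it. camera_params takes no time and is no camera call; for the wrist camera it gives the pose at the moment of the call.
- job_done(): hands the job in, once; it reports no verdict.
Trained networks look in the newest picture that a camera, given by its name, has taken for a name from the list of things; names that differ only in an ending like _2 or _b are one class to them, and where a whole thing is asked for, a point or a joint stands for the part that bears it (a point fixed in the world has none). Each returns a list of dicts, best first, with "score" (0 to 1); they miss things now and then, are a little off and sometimes report something else, mostly with a low value. They report only what shows in the picture. A call takes as long as a camera call. They do not tell look-alikes from the thing itself.
- finder.find_in(camera, query): "xyz" ([x, y, z] in m, in world coordinates, good to about 4 mm: the middle of the surface that is visible of it).
- finder.masks_of(camera, query): "mask" (384x512 bool, what is visible of it).
The state is a dict: "t": time; "q": joint angles; "qd": joint speeds; "joint_efforts": joint torques, N m; "eef_pos": TCP position; "ee_rot": TCP orientation; "force": force on the tool from outside, world axes, zero at the start; "moment": the same for the moment, N m; "width": finger opening in m.
Only numpy, scipy, OpenCV 4.12 (cv2) and the standard library are available. Lean on these libraries where they do the work, as an engineer would, in place of code of your own. Each camera call takes 0.05 s, during which the arm holds its last target. There are 200 camera calls.

## Working session

There is one attempt and no reset: what is moved stays moved. The work goes in short steps, Python scripts to look and compute and a tool call to move; the robot and the scene stay as the last step left them, time stands still between calls to the robot, and variables do not carry over. Pictures are saved under pics/ and viewed, about 8 in all and at most 12, crops included, and the job is handed in when it is done.

Besides the shell and the picture viewer there is one more tool, called as name([rows], argument=value, ...), one row to a line, values as JSON. play_rows: Moves the arm, as the interface text tells. Its arguments: {"type":"object","properties":{"targets":{"type":"array","items":{"type":"array","items":{"type":"array","items":{"type":"number"}}}},"grip":{"type":"number"},"newtons":{"type":"number"}},"required":["targets"]}

```bash
mkdir -p pics; cat > h.py <<'E'
import numpy as np, cv2
from scipy.spatial.transform import Rotation as R
from station import arm, cams, job_done, finder
def save(n,im): cv2.imwrite('pics/'+n,im[:,:,::-1])
E
python3 - <<'E'
from h import *
s=arm.get_state();print(s, arm.tcp_to_tips)
for c in('scene','top'):
    im,d=cams.grab_frame(c);save(c+'0.png',im)
    print(c,cams.camera_params(c))
    for q in('stamp_blue','stamp_yellow','tray_blue','tray_yellow'):
        print(q,[(np.round(r['xyz'],3).tolist(),round(r['score'],2)) for r in finder.find_in(c,q)])
E
```

```text
{'t': 0.0, 'q': array([-1.02791527e+00,  3.59368964e-01,  1.10532105e-02, -3.42709664e-04,
       -1.22408198e+00, -2.88106644e-01]), 'qd': array([-1.23346400e-03, -3.95884171e-04, -6.26029577e-04, -4.10486184e-05,
       -1.43292878e-04,  2.75092381e-04]), 'joint_efforts': array([-1.87415446e-05, -5.82722068e+01,  2.93061233e+01,  6.99689895e+00,
        6.94057730e-03, -1.61921876e-04]), 'eef_pos': array([ 0.17006997, -0.65302027,  0.40373291]), 'ee_rot': array([ 3.13996570e+00, -1.46172665e-04, -2.88693484e+00]), 'force': array([ 0.14029742, -0.15982748,  0.3905916 ]), 'moment': array([-0.01563784, -0.06307286,  0.00219017]), 'width': 0.08763429268973152} 0.1781
scene {'intrinsics': array([[464.13688698,   0.        , 250.19390974],
       [  0.        , 464.13688698, 188.59805765],
       [  0.        ,   0.        ,   1.        ]]), 'D': array([-0.10422093,  0.        ,  0.        ,  0.        ,  0.        ]), 'position': array([-0.20596863,  0.81608571,  0.49056458]), 'attitude': array([-1.99690762, -0.02661248, -2.49904413])}
stamp_blue [([0.418, 0.163, 0.023], 0.65), ([0.373, 0.076, 0.029], 0.61)]
stamp_yellow [([0.401, -0.076, 0.027], 0.84), ([0.402, -0.163, 0.025], 0.74)]
tray_blue [([0.4, 0.327, 0.004], 0.9)]
tray_yellow [([0.433, -0.331, 0.004], 0.63)]
top {'intrinsics': array([[349.09590705,   0.        , 254.83800357],
       [  0.        , 349.09590705, 194.92145156],
       [  0.        ,   0.        ,   1.        ]]), 'D': array([-0.010125,  0.      ,  0.      ,  0.      ,  0.      ]), 'position': array([ 0.31168565, -0.01637582,  0.98472722]), 'attitude': array([-3.04958052,  0.00608694, -1.59548312])}
stamp_blue [([0.377, 0.065, 0.028], 0.66), ([0.42, 0.146, 0.032], 0.64)]
stamp_yellow [([0.408, -0.164, 0.03], 0.75), ([0.412, -0.084, 0.027], 0.56)]
tray_blue [([0.388, 0.344, -0.0], 0.9)]
tray_yellow [([0.418, -0.34, -0.001], 0.87)]
```

View pics/scene0.png

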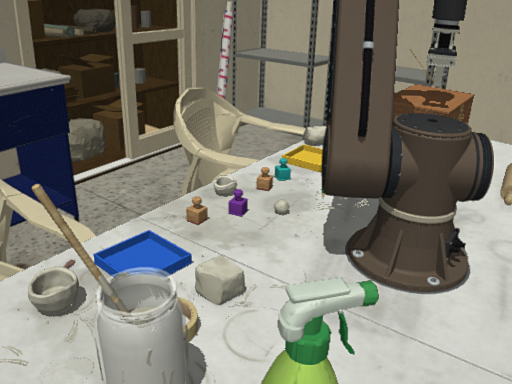

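View pics/top0.png

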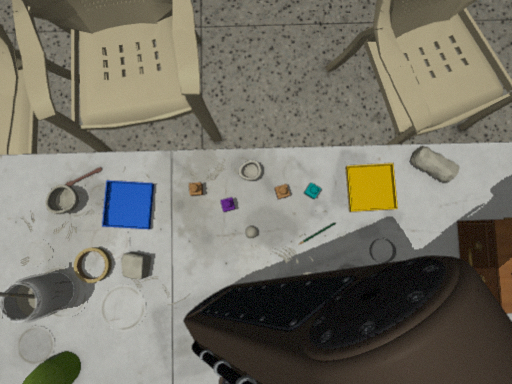

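The scene picture shows two wooden stamps at (197,210) and (265,180). The look-alikes are purple at (237,203) and turquoise at (283,168), both to be left alone. In the top view the wooden stamps are at (196,188) and (283,191), purple at (228,205), turquoise at (313,190), the blue tray at (129,205) and the yellow tray at (371,188). Next I'll take a close crop and measure yaw.

```bash
cat >> h.py <<'E'
def cloud(c):
    im,d=cams.grab_frame(c);p=cams.camera_params(c)
    K=np.array(p['intrinsics']);v,u=np.mgrid[:384,:512]
    xy=cv2.undistortPoints(np.stack([u,v],-1).reshape(-1,1,2).astype(float),K,np.array(p['D'])).reshape(384,512,2)
    P=np.dstack([xy[...,0]*d,xy[...,1]*d,d])
    return im,P@R.from_euler('xyz',p['attitude']).as_matrix().T+p['position'],d>0
def shift(x,y,z,yaw=None):
    "tool-axis shift to bring GRASP POINT to world x,y,z and tool yaw to yaw (deg)"
    s=arm.get_state();M=R.from_euler('xyz',s['ee_rot']).as_matrix()
    dw=np.array([x,y,z+.159])-s['eef_pos']
    y0=np.degrees(s['ee_rot'][2]);t=0 if yaw is None else -((yaw-y0+180)%360-180)
    print('grasp',np.round(s['eef_pos']-[0,0,.159],4),'yaw',round(y0,1),'q',np.round(s['q'],2),'t',round(s['t'],2),'shift',np.round(M.T@dw,4),'turn',round(t,1))
E
python3 - <<'E'
from h import *
im,P,ok=cloud('top')
hsv=cv2.cvtColor(im,cv2.COLOR_RGB2HSV)
def rep(n,m):
    xy=P[m][:,:2]; c,wh,a=cv2.minAreaRect((xy*1000).astype(np.float32))
    print(n,m.sum(),'ctr',np.round(c,1),'wh',np.round(wh,1),'ang',round(a,1),'z',np.round(np.percentile(P[m][:,2],[5,50,95]),3))
for n,(u,v) in dict(L=(196,188),Rt=(283,191),pur=(228,205),tur=(313,190)).items():
    w=np.zeros(ok.shape,bool);w[v-16:v+16,u-16:u+16]=1
    rep(n+' block',w&ok&(P[...,2]>.012)); rep(n+' shoulder+',w&ok&(P[...,2]>.026));rep(n+' knob',w&ok&(P[...,2]>.045))
for n,(u,v) in dict(tb=(129,205),ty=(371,188)).items():
    w=np.zeros(ok.shape,bool);w[v-35:v+35,u-35:u+35]=1
    rep(n,w&ok&(hsv[...,1]>150)&(P[...,2]>.012)); rep(n,w&ok&(hsv[...,1]>150))
w=ok&(abs(P[...,2])<.01)
for c in range(180,340,30): print(c,np.round(P[140:160:2,c,:][:, [0,2]],3).tolist())
big=cv2.resize(im[165:225,175:335],None,fx=5,fy=5,interpolation=cv2.INTER_CUBIC);save('crop0.png',big)
shift(.44,.03,.25,-180)
E
```

```text
L block 168 ctr [423.5 153.4] wh [34.  35.1] ang 1.6 z [0.023 0.032 0.057]
L shoulder+ 153 ctr [423.9 153.3] wh [34.5 33.5] ang 4.7 z [0.029 0.032 0.057]
L knob 50 ctr [422.3 151.8] wh [18.1 18.2] ang 88.7 z [0.049 0.055 0.058]
Rt block 166 ctr [410.7 -86.7] wh [34.  33.9] ang 16.2 z [0.023 0.033 0.057]
Rt shoulder+ 154 ctr [410.8 -86.8] wh [33.9 33.8] ang 15.7 z [0.029 0.033 0.057]
Rt knob 51 ctr [410.4 -87.4] wh [18.8 18.9] ang 89.5 z [0.05  0.054 0.058]
pur block 164 ctr [377.9  64.6] wh [33.8 33.8] ang 13.2 z [0.026 0.033 0.056]
pur shoulder+ 155 ctr [377.9  64.7] wh [33.8 33.8] ang 13.3 z [0.029 0.033 0.056]
pur knob 50 ctr [376.8  63.6] wh [18.7 18.5] ang 87.6 z [0.047 0.055 0.057]
tur block 168 ctr [ 410.7 -170.7] wh [34.  34.4] ang 56.0 z [0.021 0.032 0.057]
tur shoulder+ 154 ctr [ 410.7 -170.7] wh [34.2 34.1] ang 56.8 z [0.029 0.033 0.057]
tur knob 51 ctr [ 411.2 -170.2] wh [19.4 19.1] ang 0.6 z [0.05  0.055 0.057]
tb 304 ctr [383.6 343. ] wh [128.2 126.3] ang 85.2 z [0.013 0.02  0.024]
tb 2139 ctr [383.6 343. ] wh [128.2 126.3] ang 85.2 z [0.001 0.004 0.021]
ty 302 ctr [ 41
[... 567 characters left out ...]
 -0.0], [0.527, -0.0], [0.521, 0.001], [0.515, 0.003], [0.51, 0.0]]
270 [[0.758, -0.783], [0.312, 0.985], [0.736, -0.78], [0.725, -0.78], [0.537, -0.002], [0.531, -0.0], [0.525, 0.0], [0.519, -0.001], [0.513, 0.002], [0.508, -0.0]]
300 [[0.752, -0.777], [0.742, -0.778], [0.734, -0.787], [0.541, -0.002], [0.534, 0.001], [0.528, 0.001], [0.523, -0.0], [0.517, -0.0], [0.511, 0.001], [0.506, -0.002]]
330 [[0.748, -0.778], [0.736, -0.772], [0.73, -0.788], [0.538, -0.001], [0.532, 0.001], [0.527, -0.003], [0.521, -0.001], [0.515, -0.003], [0.509, 0.0], [0.503, 0.003]]
grasp [ 0.1701 -0.6532  0.2457] yaw -165.4 q [-1.03  0.36  0.01 -0.   -1.22 -0.29] t 0.55 shift [-0.4334  0.5931 -0.0043] turn 14.6
```

View pics/crop0.png

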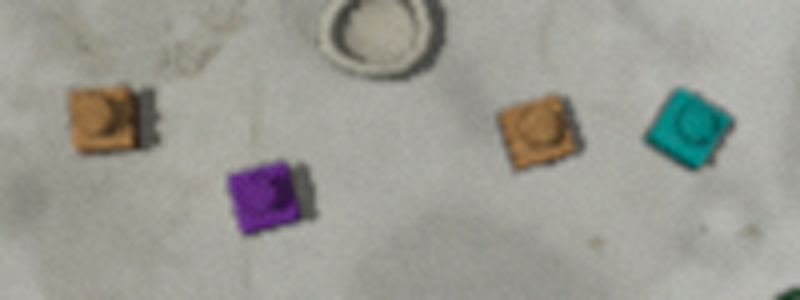

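The wooden stamps are at about (0.423, 0.153) with yaw ~2° and (0.411, -0.087) with yaw ~16°. The crop confirms wood at (103,120) and (540,130), with purple and turquoise as the decoys. The right stamp sits between the bowl and turquoise, so I'll lift it by the knob to a better spot before tipping. First I move over it.

```bash
python3 -c "
from h import *
shift(.411,-.087,.15)"
```

```text
grasp [ 0.1701 -0.6532  0.2457] yaw -165.4 q [-1.03  0.36  0.01 -0.   -1.22 -0.29] t 0.55 shift [-0.3758  0.4872  0.0957] turn 0
```

play_rows([
  [[-0.03, 0.04, 0, 0], [-0.065, 0.085, 0, 0], [-0.1, 0.13, 0, 0], [-0.135, 0.175, 0, 0], [-0.17, 0.22, 0, 0]],
], grip=110)

```text
t: 1.18
eef_pos: [0.2795, -0.3958, 0.4049]
ee_rot: [-3.141, 0.001, -2.887]
force: [0.7, 0.3, -0.0]
width: 0.0504
```

play_rows([
  [[-0.035, 0.045, 0.01, 0], [-0.07, 0.09, 0.02, 0], [-0.105, 0.135, 0.04, 0], [-0.14, 0.18, 0.06, 0], [-0.17, 0.22, 0.08, 0]],
])

```text
t: 1.8
eef_pos: [0.3887, -0.1398, 0.3247]
ee_rot: [-3.141, 0.002, -2.886]
force: [0.9, -0.7, -0.4]
width: 0.0501
```

```bash
python3 -c "
from h import *
shift(.411,-.087,.10,-164.2)"
```

```text
grasp [ 0.3887 -0.1398  0.1657] yaw -165.4 q [ 0.14 -0.01 -0.65  0.   -0.93 -1.45] t 1.8 shift [-0.0348  0.0455  0.0658] turn -1.2
```

play_rows([
  [[-0.035, 0.0455, 0.03, -1.2], [-0.035, 0.0455, 0.066, -1.2], [-0.035, 0.0455, 0.066, -1.2]],
])

```text
t: 2.17
eef_pos: [0.4098, -0.0884, 0.2571]
ee_rot: [3.141, -0.005, -2.864]
force: [0.2, -0.5, -0.4]
width: 0.0499
```

```bash
python3 -c "
from h import *
im,d=cams.grab_frame('wrist');save('w1.png',im)
shift(.411,-.087,.055,-164.2)"
```

```text
grasp [ 0.4104 -0.0888  0.0995] yaw -164.2 q [ 0.26  0.1  -0.72  0.   -0.75 -1.56] t 2.23 shift [-0.0011  0.0016  0.0445] turn 0.0
```

View pics/w1.png

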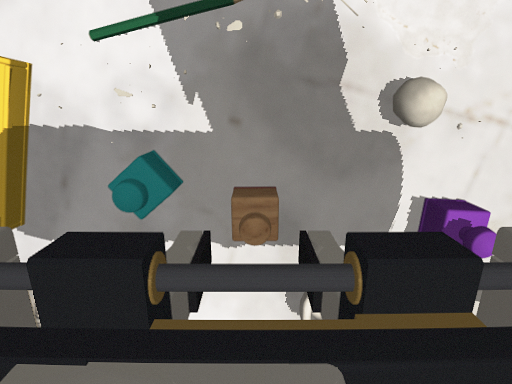

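The wrist view shows the wooden stamp at (255,215), square to the jaws and centred between them. I go down and grip the knob.

play_rows([
  [[-0.001, 0.0, 0.025, 0], [-0.001, 0.0, 0.0445, 0], [-0.001, 0.0, 0.0445, 0]],
])

```text
t: 2.6
eef_pos: [0.4116, -0.0893, 0.2147]
ee_rot: [-3.141, -0.0, -2.867]
force: [-0.5, 0.1, 1.0]
width: 0.0495
```

play_rows([
  [[0, 0, 0, 0], [0, 0, 0, 0], [0, 0, 0, 0], [0, 0, 0, 0]],
], grip=255, newtons=15)

```text
t: 3.1
eef_pos: [0.4118, -0.0885, 0.2146]
ee_rot: [-3.142, 0.001, -2.866]
force: [-1.5, 1.5, 4.0]
width: 0.02
```

```bash
python3 -c "
from h import *
shift(.425,-.087,.07,-180)"
```

```text
grasp [ 0.4118 -0.0885  0.0556] yaw -164.2 q [ 0.26  0.17 -0.77  0.   -0.62 -1.56] t 3.1 shift [-0.0131 -0.0022 -0.0144] turn 15.8
```

play_rows([
  [[0, 0, -0.015, 0], [-0.007, -0.001, -0.015, 8], [-0.0135, -0.002, -0.015, 15.8], [-0.0135, -0.002, 0.0, 15.8], [-0.0135, -0.002, 0.0, 15.8]],
])

```text
t: 3.72
eef_pos: [0.4253, -0.0867, 0.2138]
ee_rot: [-3.141, -0.001, -3.141]
force: [0.4, -0.7, -0.3]
width: 0.0198
```

play_rows([
  [[0, 0, 0, 0], [0, 0, 0, 0], [0, 0, 0, 0]],
], grip=130)

```text
t: 4.1
eef_pos: [0.425, -0.0869, 0.2143]
ee_rot: [3.142, 0.0, -3.142]
force: [0.1, -0.2, -0.7]
width: 0.0412
```

play_rows([
  [[0, 0, -0.03, 0], [0, 0, -0.06, 0], [0, 0, -0.06, 0]],
])

```text
t: 4.47
eef_pos: [0.4258, -0.0867, 0.2763]
ee_rot: [3.141, 0.005, -3.141]
force: [0.6, 0.0, -0.6]
width: 0.0431
```

```bash
python3 -c "
from h import *
shift(.385,-.087,.06,-180)"
```

```text
grasp [ 0.4258 -0.0867  0.1173] yaw -180.0 q [ 0.26  0.09 -0.68  0.   -0.8  -1.83] t 4.47 shift [ 0.0411 -0.0003  0.0571] turn 0.0
```

Released. Now I close the fingers behind the knob and push toward +x.

play_rows([
  [[0.018, 0, 0, 0], [0.037, 0, 0, 0], [0.037, 0, 0.03, 0], [0.037, 0, 0.054, 0], [0.037, 0, 0.054, 0]],
], grip=255)

```text
t: 5.1
eef_pos: [0.3862, -0.0871, 0.2188]
ee_rot: [-3.14, -0.005, 3.141]
force: [0.3, -0.2, 0.3]
width: 0.0014
```

play_rows([
  [[-0.012, 0, 0, 0], [-0.024, 0, 0, 0], [-0.036, 0, 0, 0], [-0.048, 0, 0, 0], [-0.06, 0, 0, 0]],
])

```text
t: 5.72
eef_pos: [0.4516, -0.0866, 0.2226]
ee_rot: [3.141, 0.007, -3.14]
force: [1.7, 0.8, 4.3]
width: 0.0002
```

play_rows([
  [[-0.005, 0, 0, 0], [0, 0, -0.06, 0], [0, 0, -0.06, 0]],
])

```text
t: 6.1
eef_pos: [0.4497, -0.0867, 0.2837]
ee_rot: [3.141, 0.006, -3.141]
force: [0.0, 0.9, 0.5]
width: 0.0002
```

```bash
python3 - <<'E'
from h import *
s,_=cams.grab_frame('scene')
t,_=cams.grab_frame('top')
w,_=cams.grab_frame('wrist')
a=cv2.resize(s[130:250,160:320],(480,360),interpolation=cv2.INTER_CUBIC)
b=cv2.resize(t[160:220,175:335],(480,180),interpolation=cv2.INTER_CUBIC)
c=cv2.resize(w,(320,240))
o=np.zeros((540,800,3),np.uint8);o[:360,:480]=a;o[360:,:480]=b;o[:240,480:]=c
save('a1.png',o); shift(.40,.153,.06,-178)
E
```

```text
grasp [ 0.4479 -0.0869  0.121 ] yaw 180.0 q [ 0.24  0.12 -0.62 -0.   -0.82 -1.81] t 6.25 shift [0.048  0.2399 0.061 ] turn -2.0
```

View pics/a1.png

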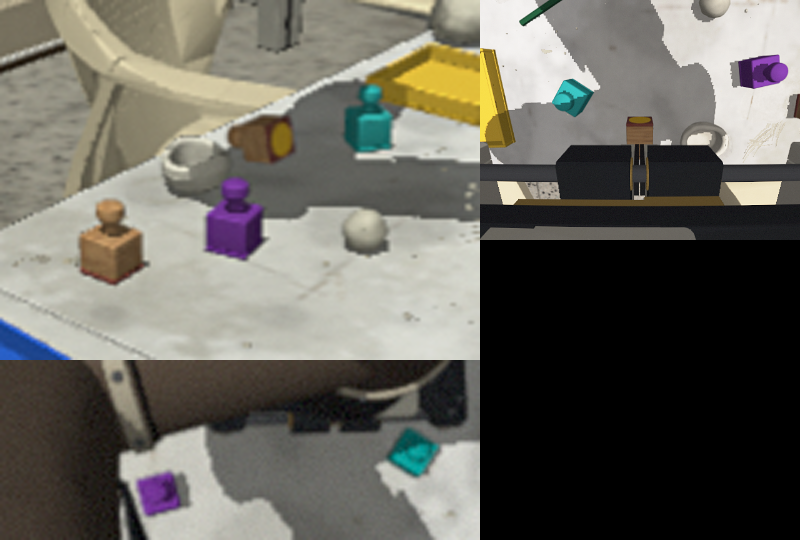

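The right stamp now lies on its side with its yellow patch visible at (283,135) in the scene crop; the left wooden stamp still stands at (110,245). I tip the left one the same way.

play_rows([
  [[0.012, 0.06, 0, 0], [0.024, 0.12, 0, 0], [0.036, 0.18, 0, 0], [0.06, 0.24, 0, -2], [0.06, 0.24, 0, -2]],
])

```text
t: 6.88
eef_pos: [0.3869, 0.1565, 0.2795]
ee_rot: [-3.141, -0.001, -3.1]
force: [0.2, -0.4, -0.2]
width: 0.0006
```

```bash
python3 -c "
from h import *
shift(.388,.153,.063,-178)"
```

```text
grasp [0.3869 0.1565 0.1205] yaw -177.6 q [ 0.86  0.06 -0.7  -0.   -0.81 -2.39] t 6.88 shift [-0.001  -0.0035  0.0575] turn 0.4
```

play_rows([
  [[0, -0.0035, 0.03, 0], [0, -0.0035, 0.0565, 0], [0, -0.0035, 0.0565, 0]],
])

```text
t: 7.25
eef_pos: [0.3876, 0.1483, 0.2217]
ee_rot: [-3.137, -0.004, -3.108]
force: [-0.2, 0.5, 0.3]
width: 0.0002
```

play_rows([
  [[-0.012, 0, 0, 0], [-0.024, 0, 0, 0], [-0.036, 0, 0, 0], [-0.048, 0, 0, 0], [-0.06, 0, 0, 0]],
])

```text
t: 7.88
eef_pos: [0.4495, 0.152, 0.2241]
ee_rot: [3.141, 0.001, -3.107]
force: [-0.3, 0.4, 1.3]
width: 0.0004
```

play_rows([
  [[-0.007, 0, 0, 0], [0, 0, -0.06, 0], [0.05, 0, -0.12, 0], [0.05, 0, -0.12, 0]],
], grip=100)

```text
t: 8.38
eef_pos: [0.3972, 0.1498, 0.3463]
ee_rot: [3.138, 0.003, -3.106]
force: [0.3, -0.4, -0.1]
width: 0.035
```

```bash
python3 - <<'E'
from h import *
s,P,ok=cloud('scene')
w,Pw,okw=cloud('wrist')
print(cams.camera_params('wrist')['position'])
b=ok&(P[...,2]>.012)&(P[...,2]<.06)
for n,(x,y) in dict(L=(.455,.153),Rt=(.47,-.087)).items():
  for nm,PP,k in(('scene',P,ok),('wrist',Pw,okw)):
    m=k&(abs(PP[...,0]-x)<.05)&(abs(PP[...,1]-y)<.04)&(PP[...,2]>.012)&(PP[...,2]<.06)
    if m.sum()<20: print(n,nm,'none');continue
    print(n,nm,m.sum(),np.round(PP[m].min(0),3),np.round(PP[m].max(0),3),cv2.minAreaRect((PP[m][:,:2]*1000).astype(np.float32)))
a=cv2.resize(s[130:250,160:320],(480,360),interpolation=cv2.INTER_CUBIC)
o=np.zeros((360,800,3),np.uint8);o[:,:480]=a;o[:240,480:]=cv2.resize(w,(320,240));save('a2.png',o); shift(.45,.153,.12,-178)
E
```

```text
[0.32242158 0.14873531 0.32423857]
L scene 305 [0.435 0.138 0.012] [0.494 0.175 0.037] ((464.6501159667969, 158.73898315429688), (59.750404357910156, 35.21532440185547), 8.809869766235352)
L wrist 1266 [0.439 0.137 0.012] [0.49  0.172 0.034] ((464.451171875, 155.6236114501953), (50.355648040771484, 33.72500228881836), 3.4603617191314697)
Rt scene 222 [ 0.435 -0.105  0.012] [ 0.492 -0.065  0.036] ((463.8589172363281, -85.33280944824219), (39.672630310058594, 56.669673919677734), 88.33654022216797)
Rt wrist 1635 [ 0.439 -0.102  0.012] [ 0.495 -0.066  0.034] ((466.6886291503906, -84.74566650390625), (35.64813995361328, 55.2643928527832), 87.502685546875)
grasp [0.3976 0.15   0.186 ] yaw -177.9 q [ 0.83 -0.01 -0.6  -0.   -0.98 -2.36] t 8.47 shift [-0.0523  0.001   0.0661] turn 0.1
```

View pics/a2.png

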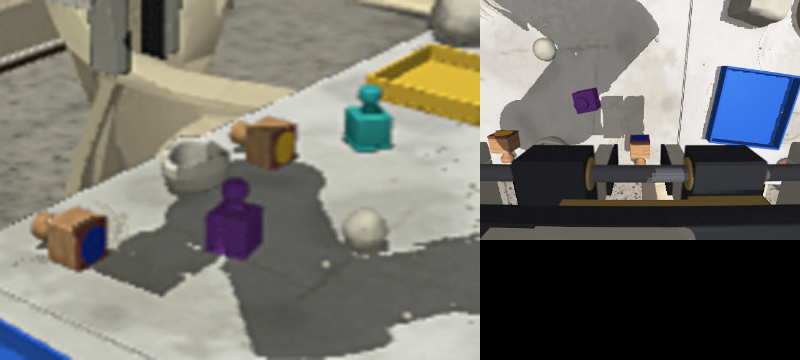

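Both stamps lie on the table, blue patch on the left at (92,245) and yellow on the right at (284,145) in the scene crop. I grasp the blue one across its block.

play_rows([
  [[-0.03, 0.0045, 0.03, -2], [-0.0555, 0.0045, 0.07, -2], [-0.0555, 0.0045, 0.12, -2], [-0.0555, 0.0045, 0.14, -2], [-0.0555, 0.0045, 0.14, -2]],
], grip=70)

```text
t: 9.1
eef_pos: [0.4531, 0.1556, 0.2005]
ee_rot: [-3.137, -0.006, -3.072]
force: [0.2, 0.2, -0.1]
width: 0.0636
```

```bash
python3 -c "
from h import *
shift(.453,.1545,.024,-176)"
```

```text
grasp [0.4531 0.1556 0.0415] yaw -176.0 q [ 0.74  0.28 -0.66 -0.   -0.63 -2.24] t 9.1 shift [ 0.0001 -0.001   0.0175] turn -0.0
```

play_rows([
  [[0, -0.001, 0.0175, 0], [0, -0.001, 0.0175, 0], [0, -0.001, 0.0175, 0]],
])

```text
t: 9.48
eef_pos: [0.454, 0.1557, 0.1869]
ee_rot: [3.141, 0.001, -3.072]
force: [-0.3, -0.0, 0.2]
width: 0.0633
```

play_rows([
  [[0, 0, 0, 0], [0, 0, 0, 0], [0, 0, 0, 0], [0, 0, 0, 0]],
], grip=255, newtons=20)

```text
t: 9.98
eef_pos: [0.4537, 0.1555, 0.1864]
ee_rot: [3.142, 0.0, -3.072]
force: [-1.3, -0.6, 1.8]
width: 0.0338
```

play_rows([
  [[0, 0, -0.03, 0], [0, 0, -0.07, 0], [0, 0, -0.07, 0]],
])

```text
t: 10.35
eef_pos: [0.4545, 0.1561, 0.2588]
ee_rot: [3.138, 0.005, -3.071]
force: [0.5, 0.5, -1.4]
width: 0.0343
```

```bash
python3 -c "
from h import *
shift(.382,.343,.09,-185)"
```

```text
grasp [0.4545 0.1561 0.0998] yaw -176.0 q [ 0.74  0.19 -0.6   0.   -0.77 -2.24] t 10.35 shift [0.0592 0.1915 0.0101] turn 9.0
```

play_rows([
  [[0.014, 0.045, 0, 2], [0.028, 0.09, 0, 4], [0.042, 0.135, 0, 6], [0.059, 0.1915, 0, 9], [0.059, 0.1915, 0, 9]],
])

```text
t: 10.98
eef_pos: [0.3802, 0.3455, 0.2553]
ee_rot: [3.142, 0.0, 3.058]
force: [0.1, -0.3, -1.5]
width: 0.0341
```

```bash
python3 -c "
from h import *
shift(.382,.343,.0325,-185)"
```

```text
grasp [0.3802 0.3455 0.0963] yaw 175.2 q [ 1.12  0.25 -0.53  0.   -0.79 -2.78] t 10.97 shift [-0.002  -0.0024  0.0638] turn 0.2
```

play_rows([
  [[-0.002, -0.002, 0.03, 0], [-0.002, -0.002, 0.055, 0], [-0.002, -0.002, 0.0635, 0], [-0.002, -0.002, 0.0635, 0]],
])

```text
t: 11.48
eef_pos: [0.3833, 0.3398, 0.1922]
ee_rot: [-3.14, -0.001, 3.054]
force: [-0.2, -0.8, 0.1]
width: 0.0339
```

play_rows([
  [[0, 0, 0, 0], [0, 0, 0, 0], [0, 0, 0, 0]],
], grip=115)

```text
t: 11.85
eef_pos: [0.3833, 0.3404, 0.1933]
ee_rot: [3.14, 0.0, 3.054]
force: [0.5, 0.3, -0.6]
width: 0.0481
```

play_rows([
  [[0, 0, -0.02, 0], [0, 0, -0.06, 0], [0, 0, -0.1, 0], [0, 0, -0.1, 0]],
])

```text
t: 12.35
eef_pos: [0.3838, 0.3411, 0.2962]
ee_rot: [3.135, 0.003, 3.055]
force: [0.0, -0.7, -0.6]
width: 0.0483
```

```bash
python3 -c "
from h import *
shift(.454,-.085,.10,-182)"
```

```text
grasp [0.3838 0.3411 0.1372] yaw 175.0 q [ 1.11  0.19 -0.49  0.   -0.88 -2.77] t 12.35 shift [-0.1067 -0.4187  0.0349] turn -3.0
```

play_rows([
  [[-0.014, -0.055, 0, 0], [-0.028, -0.11, 0, -1], [-0.042, -0.165, 0, -2], [-0.056, -0.22, 0, -3], [-0.07, -0.275, 0, -3]],
])

```text
t: 12.98
eef_pos: [0.4287, 0.0584, 0.2924]
ee_rot: [3.141, 0.0, 3.108]
force: [2.0, -0.9, 0.8]
width: 0.0479
```

```bash
python3 - <<'E'
from h import *
s,P,ok=cloud('scene')
m=ok&(abs(P[...,0]-.384)<.055)&(abs(P[...,1]-.343)<.055)&(P[...,2]>.026)&(P[...,2]<.06)
print(m.sum(),np.round(P[m].min(0),3),np.round(P[m].max(0),3))
save('a3.png',cv2.resize(s[130:280,80:320],(800,500),interpolation=cv2.INTER_CUBIC))
w,P,ok=cloud('wrist')
m=ok&(abs(P[...,0]-.453)<.02)&(abs(P[...,1]+.087)<.04)&(P[...,2]>.027)&(P[...,2]<.05)
print(m.sum(),np.round(P[m].min(0),3),np.round(P[m].max(0),3))
if m.sum()>20: print(cv2.minAreaRect((P[m][:,:2]*1000).astype(np.float32)))
shift(.454,-.085,.06,-182)
E
```

```text
295 [0.365 0.324 0.026] [0.42  0.359 0.039]
499 [ 0.439 -0.1    0.027] [ 0.451 -0.065  0.035]
((443.4380187988281, -82.13490295410156), (34.75126266479492, 11.270977020263672), 84.14603424072266)
grasp [0.4283 0.0559 0.133 ] yaw 177.7 q [ 0.59  0.07 -0.66 -0.   -0.85 -2.2 ] t 13.07 shift [-0.0314 -0.1397  0.073 ] turn -0.3
```

View pics/a3.png

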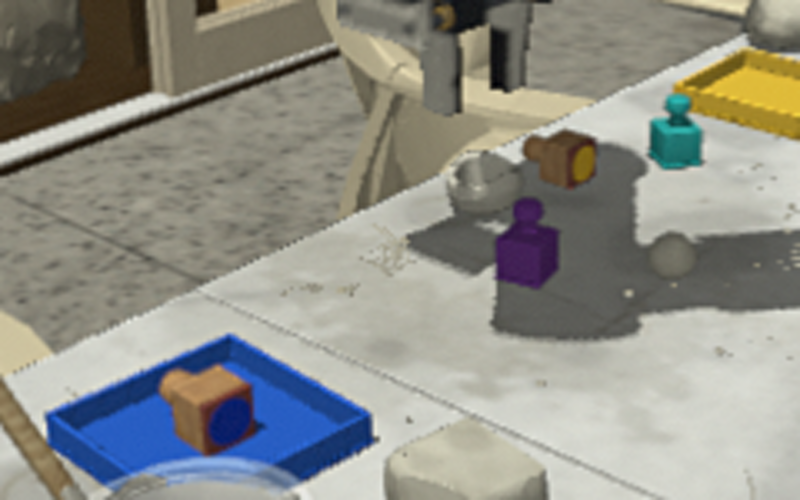

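The blue stamp lies in the blue tray, at (210,410) in the crop. Now the yellow one.

play_rows([
  [[-0.012, -0.05, 0, 0], [-0.024, -0.1, 0.01, 0], [-0.031, -0.1385, 0.04, 0.5], [-0.031, -0.1385, 0.073, 0.5], [-0.031, -0.1385, 0.073, 0.5]],
])

```text
t: 13.7
eef_pos: [0.4539, -0.0798, 0.2175]
ee_rot: [-3.14, -0.006, 3.097]
force: [-0.5, 0.7, 0.1]
width: 0.0484
```

```bash
python3 -c "
from h import *
shift(.453,-.084,.026,177)"
```

```text
grasp [ 0.4539 -0.0798  0.0585] yaw 177.4 q [ 0.25  0.23 -0.68 -0.   -0.66 -1.87] t 13.7 shift [ 0.0006 -0.0042  0.0325] turn 0.4
```

play_rows([
  [[0.0005, -0.004, 0, 0], [0.0005, -0.004, 0.02, 0], [0.0005, -0.004, 0.0325, 0], [0.0005, -0.004, 0.0325, 0]],
])

```text
t: 14.2
eef_pos: [0.4544, -0.083, 0.1872]
ee_rot: [-3.141, -0.001, 3.099]
force: [0.5, 0.2, -0.2]
width: 0.0482
```

play_rows([
  [[0, 0, 0, 0], [0, 0, 0, 0], [0, 0, 0, 0], [0, 0, 0, 0]],
], grip=255)

```text
t: 14.7
eef_pos: [0.4547, -0.0832, 0.1878]
ee_rot: [3.141, 0.001, 3.098]
force: [-1.4, 1.2, 6.9]
width: 0.0341
```

play_rows([
  [[0, 0, -0.03, 0], [0, 0, -0.075, 0], [0, 0, -0.075, 0]],
])

```text
t: 15.08
eef_pos: [0.4557, -0.0831, 0.2653]
ee_rot: [3.14, 0.006, 3.098]
force: [0.3, -0.0, -1.6]
width: 0.034
```

```bash
python3 -c "
from h import *
shift(.411,-.337,.10,-178)"
```

```text
grasp [ 0.4557 -0.0831  0.1063] yaw 177.5 q [ 0.25  0.15 -0.63  0.   -0.78 -1.86] t 15.07 shift [ 0.0337 -0.2556  0.0057] turn -4.5
```

play_rows([
  [[0.007, -0.052, -0.01, 0], [0.014, -0.104, -0.01, -1], [0.021, -0.156, -0.01, -2], [0.028, -0.208, -0.005, -3], [0.034, -0.2555, 0, -4.5]],
])

```text
t: 15.7
eef_pos: [0.4086, -0.3387, 0.2613]
ee_rot: [3.141, -0.0, -3.106]
force: [1.6, -0.0, -0.5]
width: 0.0337
```

play_rows([
  [[0, 0, 0, 0], [0, 0, 0, 0]],
])

```text
t: 15.95
eef_pos: [0.4089, -0.337, 0.2613]
ee_rot: [3.141, -0.001, -3.108]
force: [0.1, 0.4, -0.3]
width: 0.0336
```

```bash
python3 -c "
from h import *
shift(.411,-.337,.034,-178)"
```

```text
grasp [ 0.4089 -0.337   0.1023] yaw -178.1 q [-0.32  0.26 -0.49 -0.   -0.82 -1.22] t 15.95 shift [-0.0022 -0.0001  0.0683] turn -0.1
```

play_rows([
  [[-0.002, 0, 0.03, 0], [-0.002, 0, 0.055, 0], [-0.002, 0, 0.0685, 0], [-0.002, 0, 0.0685, 0]],
])

```text
t: 16.45
eef_pos: [0.4116, -0.3363, 0.1933]
ee_rot: [3.141, -0.001, -3.105]
force: [0.0, -0.4, -0.8]
width: 0.0336
```

play_rows([
  [[0, 0, 0, 0], [0, 0, 0, 0], [0, 0, 0, 0]],
], grip=115)

```text
t: 16.82
eef_pos: [0.4115, -0.3371, 0.1943]
ee_rot: [-3.141, 0.001, -3.107]
force: [0.2, -0.4, 0.4]
width: 0.0476
```

play_rows([
  [[0, 0, -0.02, 0], [0, 0, -0.06, 0], [0, 0, -0.12, 0], [0.05, 0, -0.15, 0], [0.05, 0, -0.15, 0]],
])

```text
t: 17.45
eef_pos: [0.3594, -0.3388, 0.3468]
ee_rot: [-3.14, 0.005, -3.108]
force: [0.8, -0.2, -0.5]
width: 0.0481
```

```bash
python3 - <<'E'
from h import *
s,P,ok=cloud('scene')
w,Pw,okw=cloud('wrist')
for PP,k in((P,ok),(Pw,okw)):
  m=k&(abs(PP[...,0]-.415)<.055)&(abs(PP[...,1]+.337)<.055)&(PP[...,2]>.027)&(PP[...,2]<.06)
  if m.any():print(m.sum(),np.round(PP[m].min(0),3),np.round(PP[m].max(0),3))
o=np.zeros((600,800,3),np.uint8);o[:300,:480]=cv2.resize(s[130:280,80:320],(480,300));o[300:,400:]=cv2.resize(w,(400,300));save('a4.png',o)
print(arm.get_state()['eef_pos'],arm.get_state()['t'])
E
```

```text
92 [ 0.392 -0.356  0.027] [ 0.45  -0.316  0.04 ]
1118 [ 0.396 -0.352  0.027] [ 0.448 -0.317  0.038]
[ 0.36093557 -0.33880911  0.34442839] 17.55
```

View pics/a4.png

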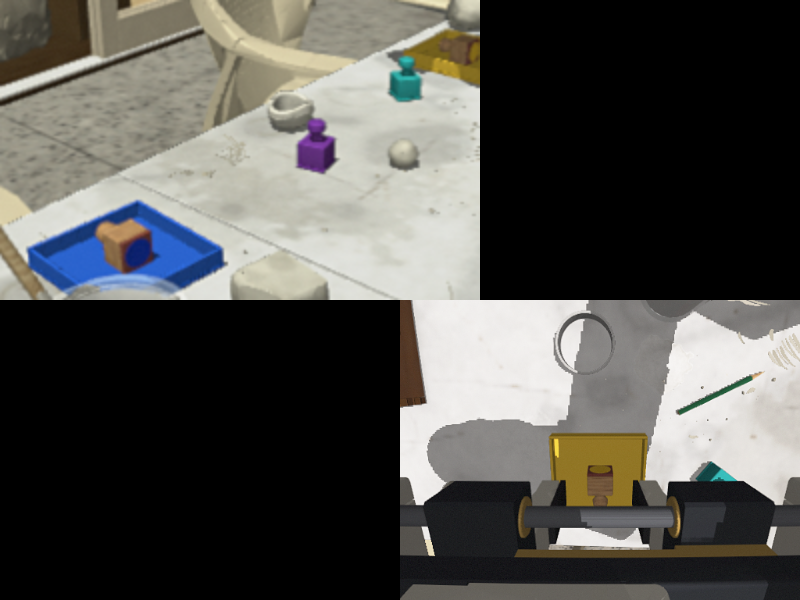

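Both stamps lie inside the trays of their own colour: blue at (128,245) in the scene crop, yellow at (600,480) in the wrist view. The arm is clear and the decoys are untouched.

```bash
python3 -c "
from h import *
print(job_done())"
```

```text
the job is handed in; nothing more can be done
None
```

I tipped both stamps onto their sides on the bare table and read the undersides: the left one was blue, the right one yellow. I then put each in the tray of its own colour and handed the job in at about 17.6 s. I first moved the right stamp slightly by its knob, to give it room to fall between the bowl and the turquoise decoy.

- **Final position:** In the last pictures both stamps lie on their sides, well inside the tray walls. The depth readings put their upper faces at about 38–40 mm, which is right for a 34 mm block on the 4 mm tray floor.
- **Clearances:** The gripper is open and well above everything. The purple and turquoise look-alikes still stood where they were.
- **Not checked:** I read the right stamp's angle as anything from -2° to -6° and gripped it at about -3°; it seated without trouble. No check failed. I did not measure the contact forces with the trays directly, and no verdict came back.

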